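Dose two laundry tablets from the rocker-gate dispenser

TASK

This wash takes two detergent tablets. With the fingertips only, lifting and carrying nothing, push the white dosing dish along the mat until it sits home in the wire cradle under the mouth of the dispenser's chute; then press the blue pad of the rocking lever right down so that the red gate lifts and a tablet rolls into the dish, let the lever come all the way back up, and do the same once more for the second tablet, leaving the lever up. Each press lets out one tablet: leave the other two in the chute, do not touch any tablet, do not work the lever unless the dish is home, and leave everything else where it stands.

Things in the scene. Friction and masses are not known exactly. Their poses are not given: they have to be found in the camera images.
- dispenser: White tablet dispenser, fixed, on a grey mat (mat top z = 0.006). Origin on the mat under the chute; +y horizontal, downhill along the chute (about to the robot's left), +x away from the robot, z up. Base 100 x 190 x 8 mm, y -150 to 40 mm. Chute 27 mm wide on x = 0 falls 15 deg to +y: tail y = -82 (wall tops 155 high), mouth y = 116 mm (floor 66, walls 99 high).
- cradle (a point): Where the dish's underside centre sits when home: (0, 142, 0) mm in the dispenser's frame, at the chute's mouth. The cradle is a 6 mm steel wire, 12 mm above the mat, in a half circle (clear radius 56.5 mm) round this point, open to the dispenser's +y, arms flared to 80 mm either side of the axis 30 mm beyond this point. The dish goes in along -y until its wall meets the wire.
- dish: Round white dosing dish with a blue rim, loose, 0.11 to 0.22 kg: straight wall 110 mm in outer diameter from 9 mm up, foot 90 mm, 48 mm high, wall 3 mm, inner floor 4 mm up with 2.5 mm studs. Origin at the centre of its underside. Starts on the mat 85 to 115 mm from the cradle, within 25 deg of the line straight out of it; slides with 1 to 2 N.
- press_pad (a point): Blue ribbed press pad, 50 (x) by 46 mm, on the uphill (-y) end of the lever, beyond the chute's tail: at (-1, -109) mm in the dispenser's frame. This point is the centre of its top face, about 175 mm above the mat with the lever up, 16 mm lower with it down; slopes 15 deg at rest like the chute. Pressed straight down it takes about 2 N to start, 4 N at the bottom stop.
- rocker (a joint): Rocking lever (rad): 0 at rest, red gate down; 0.187 at the bottom stop, pad down, gate clear. A spring returns it. The gate frees a tablet from about 0.15 while a tooth holds the next, which rolls to the gate 0.5 s after release. Keep it down about 0.7 s while the tablet rolls out. Its bar runs at x = -22 mm; the gate bridge at y = 90 mm is 116 mm high, 138 with the lever down.
- tablet_1: Detergent tablet, white and blue disc 36 mm in diameter, 18 mm thick, 30 g, standing on edge in the chute, number 1 of 4 counted from the gate. Origin at its centre, x along its axis.
- tablet_2: Detergent tablet, white and blue disc 36 mm in diameter, 18 mm thick, 30 g, standing on edge in the chute, number 2 of 4 counted from the gate. Origin at its centre, x along its axis.
- tablet_3: Detergent tablet, white and blue disc 36 mm in diameter, 18 mm thick, 30 g, standing on edge in the chute, number 3 of 4 counted from the gate. Origin at its centre, x along its axis.
- tablet_4: Detergent tablet, white and blue disc 36 mm in diameter, 18 mm thick, 30 g, standing on edge in the chute, number 4 of 4 counted from the gate. Origin at its centre, x along its axis.
- jug: Bystander: translucent detergent jug with an orange cap, 67 x 125 x 242 mm, on the mat behind the dispenser. Origin under its centre.
- nail_brush: Bystander: purple nail brush, 30 x 85 x 23 mm, at the back right of the mat.
- peg_a: Bystander: wooden clothes peg, 22 x 72 x 11 mm, at the front edge of the mat.
- peg_b: Bystander: wooden clothes peg, 23 x 73 x 11 mm, at the back of the mat, left of the jug.
- tube: Bystander: white and green stain-remover tube, 43 x 146 x 30 mm, on the dark slab at the right.
- scoop: Bystander: pale plastic measuring scoop, 89 x 99 x 38 mm, on the slab.
- tape_roll: Bystander: roll of masking tape, 98 mm across, 25 mm high, on the slab.
- soap_bottle: Bystander: pump bottle of hand soap, 187 mm high, on the slab.
- lint_roller: Bystander: white lint roller, 225 mm long, on the slab.

How it is judged:
On the way, in this order (a step that is already met when the one before it is completed fails the run):
1. the dish sits home in the cradle with the lever still up (horizontal distance between dish and cradle below 0.01 m and linear speed of dish below 0.02 m/s and value of joint rocker below 0.03 rad), for 0.2 s.
2. the fingers at the pad press it down and the gate lifts (value of joint rocker above 0.15 rad and distance between the grasp point and press_pad below 0.07 m), for 0.1 s.
3. the first tablet lies in the dish and the lever is back up (horizontal distance between tablet_1 and dish below 0.048 m and z of tablet_1 in the frame of dish between 0.005 and 0.05 m and value of joint rocker below 0.03 rad), for 0.1 s.
4. the fingers at the pad press it down a second time (all of step 2), for 0.1 s.
At the end, for the whole second after the job is handed in: Tablets 1 and 2 rest in the dish (centres within 48 mm of its axis, 5 to 50 mm above its underside, under 0.05 m/s), tablets 3 and 4 are still in the chute behind the gate, the lever is up (below 0.03 rad), and the dish stands level and at rest within 12 mm of the cradle's centre (all of step 3 and horizontal distance between tablet_2 and dish below 0.048 m and z of tablet_2 in the frame of dish between 0.005 and 0.05 m and y of each of tablet_3, tablet_4 in the frame of dispenser below 0.08 m and z of each of tablet_3, tablet_4 in the frame of dispenser above 0.08 m and horizontal distance between dish and cradle below 0.012 m and angle between dish's own z axis and vertical below 0.1 rad and linear speed of each of tablet_1, tablet_2 below 0.05 m/s and linear speed of dish below 0.02 m/s); the robot touches nothing.
It fails at once if the dish is lifted off the mat or tipped (height (world z) of dish above 0.018 m or angle between dish's own z axis and vertical above 0.25 rad).
It fails at once if the robot touches a tablet (contact force between any of the fingers, the arm and tablet_1 above 0.3 N or contact force between any of the fingers, the arm and tablet_2 above 0.3 N or contact force between any of the fingers, the arm and tablet_3 above 0.3 N or contact force between any of the fingers, the arm and tablet_4 above 0.3 N).
It fails at once if the lever is pressed while the dish is not home (value of joint rocker above 0.08 rad and horizontal distance between dish and cradle above 0.015 m).
It fails at once if a third tablet leaves the chute (y of any of tablet_3, tablet_4 in the frame of dispenser above 0.095 m).
It fails at once if a bystander is moved (distance of any of jug, nail_brush, peg_a, peg_b, tube, scoop, tape_roll, soap_bottle, lint_roller from where it was at the start of the episode above 0.03 m).
It also fails if it takes over 59 s, if anything falls off the work surface, if the arm or the gripper's body presses on something with over 40 N, if the wrist force passes 120 N, or if a joint passes its speed limit or range.

ROBOT

A 7-joint arm with a two-finger parallel gripper is mounted at the origin on a cart in front of the work surface, level with it; the furniture and walls round the work are solid. World frame = base frame: x ahead of the robot, y to its left, z up, the work surface at z = 0. Lengths are in m, angles in rad, forces in N, time in s.
With the tool pointing down it reaches from about 0.4 to 0.85 m from the base axis. Payload 10.4 kg.
Tool frame: the origin (TCP) lies midway between the tips of the shut fingers; the grasp point (between the pads) lies 19 mm behind it; z points along the fingers, x is the direction in which the jaws open and shut, and the axes are right-handed (so a half turn about z gives the same grasp; the last joint's range is limited). The gripper opens to 85 mm and grips with 20 to 120 N. Pads are 22 mm wide; open, the fingers measure 114 mm over their backs; the gripper's body (76 mm by 85 mm) begins 54 mm behind the grasp point. The pads swing forward as they close: fully open they stand 13 mm farther back than shut.
Start: joints at [-1.171, 0.332, -0.065, 1.46, 0.022, 1.35, -0.088], TCP at [0.256, 0.57, 0.231] pointing down, gripper open.
Joint ranges: [-2.6, 2.6], [-0.5, 2.12], [-1.47, 1.34], [0.16, 2.42], [-1.27, 4.41], [0.06, 2.06], [-2.6, 2.6]. Speed limits (rad/s): [2.22, 2.22, 2.79, 2.79, 3.14, 3.14, 3.14].

INTERFACE

Orientations are given as a unit quaternion [x, y, z, w].
In Python, from workcell import monitor, eyes, ticket, models gives the robot as it stands.
- The arm moves only by the tool servo_tool, never from a script. Its argument "motion" is a list of rows, each a list of 7 numbers: the opening, from 0 (shut) to 1 (fully open), then the shift along the tool's x, y, z in m, then the turn, a rotation vector about the tool's x, y, z in degrees. In form: [[fingers, tx, ty, tz, rx, ry, rz], ...]. A call has 1 to 20 rows; each row is the pose to reach, as a shift and turn from the pose commanded when the call began, along the tool's axes at that moment; what a row does not reach only later rows make up. A row lasts 1/8 s, in which the tool goes at most 62.5 mm and 10.7 degrees, less where a joint would pass 70% of its speed; a pose out of reach is approached as far as the arm can. A call with a gripper value outside its range is refused whole. The fingers move at their own pace and stop on an object; "grip_force" is the grip in N (left out, the last holds). Time passes only in rows, so rows that repeat a pose let the fingers close. It gives the time, the measured TCP pose, the force and the opening at its end, in the units of the state.
- monitor.get_obs(): the state, without advancing time (a new reading comes with each control period).
- eyes.camera(name): name is "scene" or "side" or "wrist"; returns (picture, depth): 480x640x3 uint8, blue, green, red; 480x640 float32, m along the optical axis (not along the pixel's ray), 0 where there is no reading.
- eyes.camera_info(name): a dict with "intrinsics" (3x3 intrinsics, pixels), "k1" (the pictures are not rectified: a ray, as slopes to the right and down, at radius r is drawn at 1 + k1 r^2 times it, then the intrinsics apply), "extrinsics" (4x4, takes a point from world to camera coordinates); the wrist camera has in their place "tool_from_camera" (4x4, takes a point from camera to tool coordinates, whose origin is the TCP and whose axes are the tool frame's). Camera axes: x right, y down, z forward; pixel columns grow to the right and rows downward; lengths in m; the calibration is good to about 2 mm. A picture is of the moment at which its call begins: read the wrist's pose just before it. camera_info takes no time and is no camera call.
- ticket.hand_in(): hands the job in, once; it reports no verdict.
Trained networks look in the newest picture that a camera, given by its name, has taken for a name from the list of things; names that differ only in an ending like _2 or _b are one class to them, and where a whole thing is asked for, a point or a joint stands for the part that bears it (a point fixed in the world has none). Each returns a list of dicts, best first, with "confidence" (0 to 1); they miss things now and then, are a little off and sometimes report something else, mostly with a low value. They report only what shows in the picture. A call takes as long as a camera call.
- models.boxes_of(camera, thing): "point" ([x, y, z] in m, in the coordinates of the camera as it stood for that picture, good to about 4 mm: the middle of the surface that is visible of it).
The state is a dict: "clock": time; "joint_pos": joint angles; "joint_velocities": joint speeds; "tau": joint torques, N m; "position": TCP position; "ee_rot": TCP orientation; "ft_force": force on the tool from outside, world axes, zero at the start; "torque": the same for the moment, N m; "grip_width": opening from 0.0 (shut) to 1.0 (fully open).
Only numpy, scipy, OpenCV 4.12 (cv2) and the standard library are available. Lean on these libraries where they do the work, as an engineer would, in place of code of your own. Each camera call takes 0.05 s, during which the arm holds its last target. There are 200 camera calls.

## Working session

There is one attempt and no reset: what is moved stays moved. The work goes in short steps, Python scripts to look and compute and a tool call to move; the robot and the scene stay as the last step left them, time stands still between calls to the robot, and variables do not carry over. Pictures are saved under pics/ and viewed, about 8 in all and at most 12, crops included, and the job is handed in when it is done.

Besides the shell and the picture viewer there is one more tool, called after ">>>" as name([rows], argument=value, ...), one row to a line, values as JSON. servo_tool: Moves the arm, as the interface text tells. Its arguments: {"type":"object","properties":{"motion":{"type":"array"},"grip_force":{"type":"number"}},"required":["motion"]}

```bash
mkdir -p pics; cat > h.py <<'E'
import numpy as np, cv2
from workcell import monitor, eyes, ticket, models
from scipy.spatial.transform import Rotation as R
def T_wc(cam):
    i=eyes.camera_info(cam)
    if cam!="wrist": return np.linalg.inv(np.array(i["extrinsics"]))
    o=monitor.get_obs(); T=np.eye(4); T[:3,:3]=R.from_quat(o["ee_rot"]).as_matrix(); T[:3,3]=o["position"]
    return T@np.array(i["tool_from_camera"])
def cloud(cam,depth,T):
    i=eyes.camera_info(cam);K=np.array(i["intrinsics"]);k=i["k1"]
    v,u=np.mgrid[:480,:640]
    d=cv2.undistortPoints(np.stack([u.ravel(),v.ravel()],1).astype(np.float64)[:,None],K,np.array([k,0,0,0.])).reshape(480,640,2)
    P=np.dstack([d*depth[...,None],depth])
    W=P@T[:3,:3].T+T[:3,3]; W[depth<=0]=np.nan
    return W
def proj(cam,pts,T):
    i=eyes.camera_info(cam);C=np.linalg.inv(T)
    r,_=cv2.Rodrigues(C[:3,:3]); p,_=cv2.projectPoints(np.array(pts,float),r,C[:3,3],np.array(i["intrinsics"]),np.array([i["k1"],0,0,0.]))
    return p[:,0]
def find(cam,thing,T):
    return [(round(d["confidence"],2),np.round(T[:3,:3]@np.array(d["point"])+T[:3,3],4)) for d in models.boxes_of(cam,thing)[:3]]
E
python3 - <<'E'
from h import *
o=monitor.get_obs(); print(o["clock"],o["position"],o["ee_rot"])
for c in["scene","side"]:
    T=T_wc(c); im,d=eyes.camera(c); cv2.imwrite(f"pics/{c}0.png",im); np.savez(f"{c}0.npz",im=im,d=d,T=T)
    print(c,T[:3,3])
    for t in["dispenser","dish","press_pad","tablet_1","jug"]: print(t,find(c,t,T))
E
```

```text
0.0 [0.2562966  0.56962487 0.23051511] [ 8.39717576e-01  5.43022930e-01 -5.59403910e-04  4.20363732e-04]
scene [0.04008009 0.49846131 1.02623669]
dispenser [(0.52, array([ 0.6841, -0.3551,  0.092 ]))]
dish [(0.6, array([0.5786, 0.1607, 0.0124]))]
press_pad [(0.9, array([ 0.5282, -0.1432,  0.1594]))]
tablet_1 [(0.67, array([ 0.5441, -0.024 ,  0.1316])), (0.65, array([0.5445, 0.0106, 0.1207])), (0.52, array([ 0.5491, -0.0862,  0.1435]))]
jug [(0.93, array([ 0.6857, -0.0205,  0.1367]))]
side [ 0.17042998 -1.38307774  0.64771064]
dispenser [(0.88, array([ 0.5389, -0.1307,  0.0319]))]
dish [(0.61, array([0.534 , 0.148 , 0.0341])), (0.51, array([ 0.577 , -0.3455,  0.0163]))]
press_pad [(0.48, array([ 0.5331, -0.1615,  0.1671])), (0.45, array([ 0.5745, -0.3472,  0.017 ])), (0.21, array([ 0.5399, -0.1347,  0.0299]))]
tablet_1 []
jug [(0.59, array([ 0.7001, -0.0688,  0.1183])), (0.42, array([ 0.6854, -0.3846,  0.0792]))]
```

View pics/scene0.png

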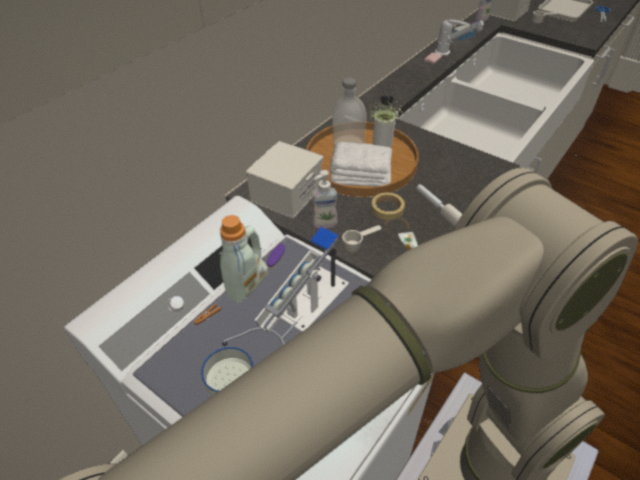

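View pics/side0.png

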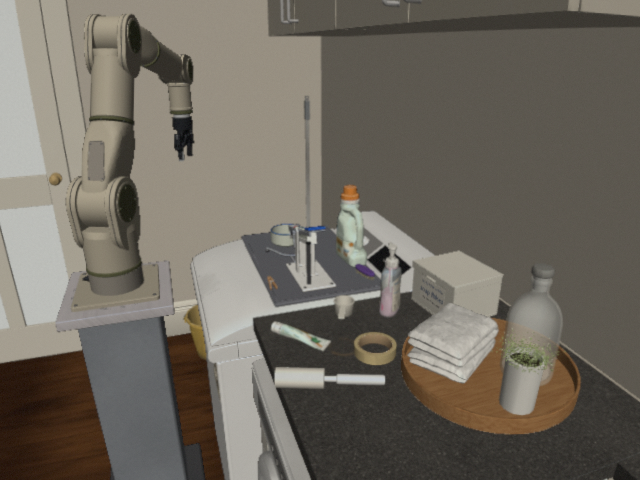

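The scene view shows the dish at (228,370), the pad at (323,238), and the chute with tablets between them. The jug sits behind the chute. Next I'll build a top-down map from the depth.

```bash
cat > top.py <<'E'
from h import *
from scipy.optimize import least_squares
def circ(P,r=None):
    f=lambda p:np.hypot(P[:,0]-p[0],P[:,1]-p[1])-(r or p[2])
    return least_squares(f,[*np.median(P[:,:2],0),.05],loss="soft_l1",f_scale=.002)
E
python3 - <<'E'
from top import *
z=np.load("scene0.npz");im=z["im"];W=cloud("scene",z["d"],z["T"])
hsv=cv2.cvtColor(im,cv2.COLOR_BGR2HSV)
blue=(hsv[...,0]>100)&(hsv[...,0]<130)&(hsv[...,1]>140)
m=blue&(W[...,2]>.14)&(W[...,2]<.2)&(W[...,1]<-.08); P=W[m];print("pad",m.sum(),P.mean(0),P.min(0),P.max(0))
c=P.mean(0);print("normal",np.linalg.svd(P-c)[2][2], cv2.minAreaRect(P[:,:2].astype(np.float32)*1000))
m=(W[...,2]>.046)&(W[...,2]<.062)&(W[...,1]>.08)&(W[...,1]<.3)&(W[...,0]>.4)&(W[...,0]<.75)
P=W[m];r=circ(P);print("rim",m.sum(),r.x,np.median(P[:,2]),circ(P,.0535).x)
print("mat z",np.nanmedian(W[...,2][(W[...,2]>-.01)&(W[...,2]<.015)&(W[...,1]>.0)&(W[...,1]<.25)&(W[...,0]>.4)&(W[...,0]<.75)]))
# top-down map
S=np.full((600,800,3),0,np.uint8)
ok=np.isfinite(W[...,2])&(W[...,2]<.22)&(W[...,2]>-.02)
Q=W[ok];C=im[ok];o=np.argsort(Q[:,2]);Q=Q[o];C=C[o]
# col = (0.3 - y)*1400 ; row=(0.78-x)*1400
for q,cc in zip(Q,C):
    a=int((.3-q[1])*1400);b=int((.78-q[0])*1400)
    if 0<=a<800 and 0<=b<600: cv2.circle(S,(a,b),2,[int(x) for x in np.clip(cc*1.3,0,255)],-1)
for k in range(8): cv2.putText(S,f"{.3-.1*k/1.4*1.0:.2f}",(k*100,595),0,.4,(0,255,255)) 
cv2.imwrite("pics/top0.png",S)
E
```

```text
pad 337 [ 0.54713324 -0.1677249   0.18149168] [ 0.52330595 -0.19212328  0.16669151] [ 0.57356891 -0.14549014  0.18958667]
normal [0.00573997 0.2616218  0.9651534 ] ((548.4599609375, -168.80633544921875), (46.6962890625, 50.18098068237305), 89.74954223632812)
rim 296 [0.55076776 0.1734658  0.05359398] 0.054944581827739813 [0.55086224 0.17344646 0.05      ]
mat z 0.00723405675806732
```

View pics/top0.png

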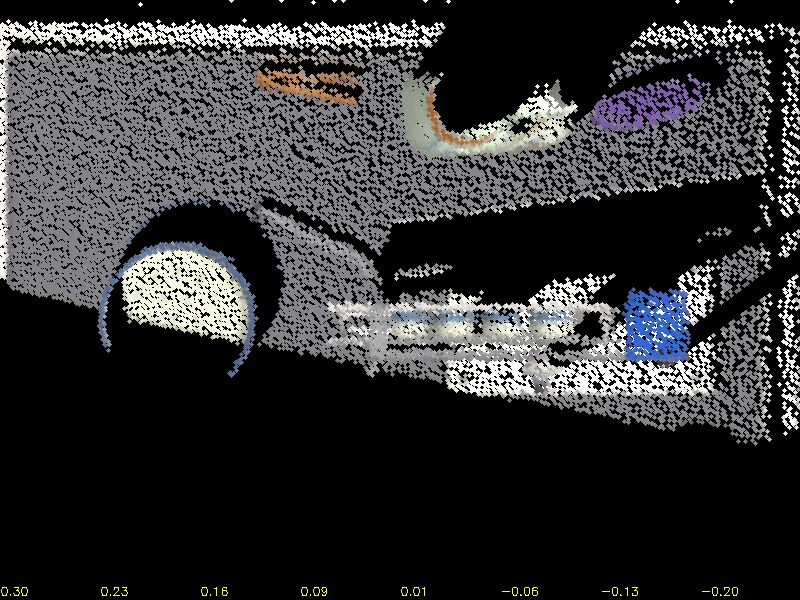

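```bash
cat >> h.py <<'E'
def row(p,yaw=0.):
    "shift/turn from the present pose to world p, tool down, tool x at yaw deg from world x"
    o=monitor.get_obs(); A=R.from_quat(o["ee_rot"]); B=R.from_euler("xz",[180,yaw],degrees=True)
    B2=R.from_euler("z",yaw,degrees=True)*R.from_euler("x",180,degrees=True)
    return np.round(A.inv().apply(np.array(p)-o["position"]),4), np.round((A.inv()*B2).as_rotvec(degrees=True),1)
E
python3 - <<'E'
from h import *
print(row([.551,.27,.22]))
z=np.load("scene0.npz");W=cloud("scene",z["d"],z["T"])
for a in np.arange(.24,.4,.02):
    m=(abs(W[...,1]-a)<.01)&(abs(W[...,0]-.62)<.08);print(round(a,2),np.nanpercentile(W[...,2][m],[10,50,90]) if m.any() else None)
E
```

```text
(array([-0.1527,  0.3917,  0.0113]), array([-0. , -0. , 65.8]))
0.24 [0.00629263 0.74556889 0.80453112]
0.26 [0.00617942 0.74462698 0.80105823]
0.28 [0.00543749 0.72087012 0.76614452]
0.3 [-0.00720476  0.00798705  0.72879162]
0.32 [-0.09806402 -0.02384408 -0.00701444]
0.34 None
0.36 None
0.38 None
0.4 None
```

>>> servo_tool([
  [0.6, -0.019, 0.049, 0.001, 0, 0, 8.2],
  [0.6, -0.038, 0.098, 0.003, 0, 0, 16.5],
  [0.6, -0.057, 0.147, 0.004, 0, 0, 24.7],
  [0.6, -0.076, 0.196, 0.006, 0, 0, 32.9],
  [0.6, -0.095, 0.245, 0.007, 0, 0, 41.1],
  [0.6, -0.115, 0.294, 0.008, 0, 0, 49.4],
  [0.6, -0.134, 0.343, 0.01, 0, 0, 57.6],
  [0.6, -0.1527, 0.3917, 0.0113, 0, 0, 65.8],
  [0.6, -0.1527, 0.3917, 0.0113, 0, 0, 65.8],
  [0.6, -0.1527, 0.3917, 0.0113, 0, 0, 65.8],
])

```text
clock: 1.85
position: [0.5506, 0.2706, 0.2199]
ee_rot: [1.0, 0.0, -0.0, -0.0]
ft_force: [0.2, 0.5, 0.2]
grip_width: 0.597
```

```bash
python3 - <<'E'
from top import *
o=monitor.get_obs();print(o["clock"],o["position"],o["ee_rot"],o["grip_width"],o["ft_force"])
T=T_wc("wrist");im,d=eyes.camera("wrist");cv2.imwrite("pics/w1.png",im);np.savez("w1.npz",im=im,d=d,T=T)
W=cloud("wrist",d,T);print(find("wrist","dish",T))
m=(W[...,2]>.046)&(W[...,2]<.062)&(W[...,1]>.05)&(W[...,1]<.26)&(W[...,0]>.4)&(W[...,0]<.75)
P=W[m];
if len(P)>20: print("rim",len(P),circ(P).x,np.median(P[:,2]))
E
```

```text
1.85 [0.55060928 0.2706452  0.21992965] [ 9.99999864e-01  4.16243808e-04 -1.93650744e-04 -2.47110855e-04] 0.5968557726628988 [0.23706197 0.50753043 0.22816561]
[(0.58, array([0.5525, 0.1556, 0.0112]))]
rim 2885 [0.55058968 0.17364801 0.05321998] 0.055186760068219876
```

View pics/w1.png

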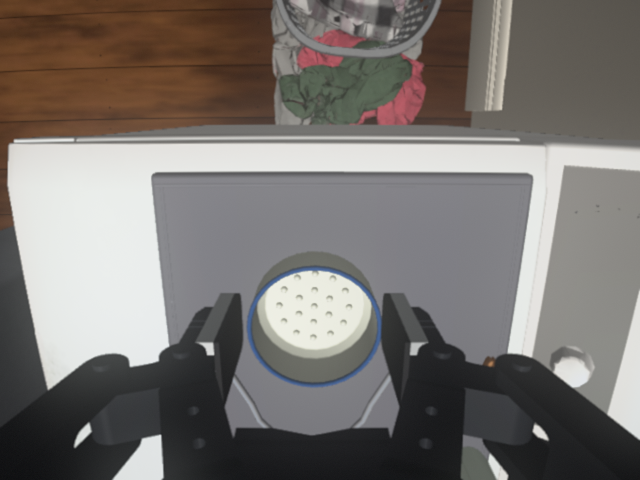

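The rim fit is (0.5506, 0.1736), which agrees with the scene view. The cradle arms show at about (250,405) and (375,405), symmetric about the dish. I'll descend behind the dish.

>>> servo_tool([
  [0.6, 0, -0.012, 0.05, 0, 0, 0],
  [0.6, 0, -0.012, 0.1, 0, 0, 0],
  [0.6, 0, -0.012, 0.15, 0, 0, 0],
  [0.6, 0, 0.0, 0.18, 0, 0, 0],
  [0.6, 0, 0.012, 0.196, 0, 0, 0],
  [0.6, 0, 0.012, 0.196, 0, 0, 0],
])

```text
clock: 2.7
position: [0.5507, 0.2572, 0.0238]
ee_rot: [1.0, -0.001, -0.0, 0.0]
ft_force: [-0.7, 0.6, -0.1]
grip_width: 0.601
```

```bash
python3 - <<'E'
from top import *
o=monitor.get_obs();print(o["clock"],o["position"],o["ft_force"])
print(np.array(eyes.camera_info("wrist")["tool_from_camera"])[:3].round(3))
im,d=eyes.camera("scene");T=T_wc("scene");W=cloud("scene",d,T)
def rim(W,cy):
    m=(W[...,2]>.046)&(W[...,2]<.062)&(np.hypot(W[...,0]-.55,W[...,1]-cy)<.075)
    P=W[m];return len(P),circ(P,.0535).x[:2]
print(rim(W,.173))
E
```

```text
2.7 [0.5506935  0.25718778 0.02376582] [-0.67611151  0.60018828 -0.10720007]
[[ 1.     0.     0.    -0.002]
 [-0.     0.96   0.279 -0.07 ]
 [ 0.    -0.279  0.96  -0.143]]
(367, array([0.55083016, 0.17346981]))
```

>>> servo_tool([
  [0.6, 0, 0.01, 0, 0, 0, 0],
  [0.6, 0, 0.018, 0, 0, 0, 0],
  [0.6, 0, 0.024, 0, 0, 0, 0],
  [0.6, 0, 0.032, 0, 0, 0, 0],
  [0.6, 0, 0.04, 0, 0, 0, 0],
  [0.6, 0, 0.048, 0, 0, 0, 0],
  [0.6, 0, 0.056, 0, 0, 0, 0],
  [0.6, 0, 0.064, 0, 0, 0, 0],
  [0.6, 0, 0.072, 0, 0, 0, 0],
  [0.6, 0, 0.08, 0, 0, 0, 0],
  [0.6, 0, 0.086, 0, 0, 0, 0],
  [0.6, 0, 0.09, 0, 0, 0, 0],
  [0.6, 0, 0.092, 0, 0, 0, 0],
])

```text
clock: 4.38
position: [0.5509, 0.1659, 0.024]
ee_rot: [1.0, -0.0, 0.0, -0.0]
ft_force: [0.2, 0.6, 1.0]
grip_width: 0.598
```

```bash
cat >> top.py <<'E'
def rim(W,cy):
    m=(W[...,2]>.046)&(W[...,2]<.062)&(np.hypot(W[...,0]-.55,W[...,1]-cy)<.062)&(np.hypot(W[...,0]-.55,W[...,1]-cy)>.042)
    P=W[m];return len(P),circ(P,.0535).x[:2]
E
python3 - <<'E'
from top import *
o=monitor.get_obs();print(o["clock"],o["position"],o["ft_force"])
for c in["wrist","scene"]:
    T=T_wc(c);im,d=eyes.camera(c);W=cloud(c,d,T);cv2.imwrite(f"pics/{c}2.png",im)
    print(c,find(c,"dish",T)); c0=.105
    for _ in range(3):
        n,p=rim(W,c0);c0=p[1]
    print(n,p)
E
```

```text
4.375 [0.55094517 0.16587755 0.02401957] [0.21702826 0.57992012 1.01356839]
wrist [(0.61, array([0.5496, 0.1523, 0.0209]))]
4968 [0.54882328 0.10806155]
scene []
233 [0.54900111 0.10754911]
```

View pics/wrist2.png

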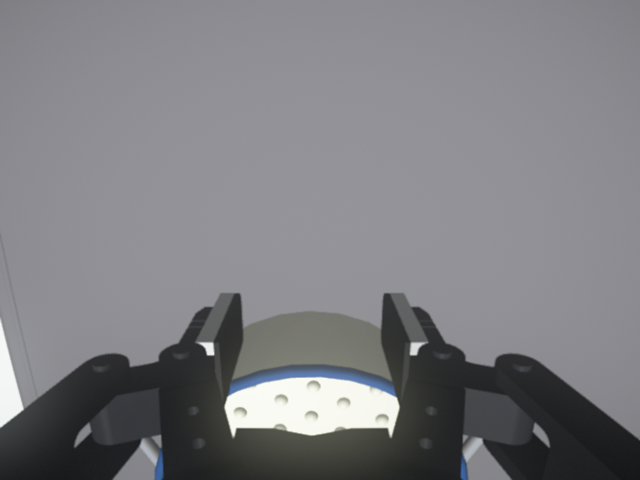

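Dish centre is at y = 0.108, with both fingers on its wall and 25 mm still to go.

>>> servo_tool([
  [0.6, 0, 0.004, 0, 0, 0, 0],
  [0.6, 0, 0.009, 0, 0, 0, 0],
  [0.6, 0, 0.014, 0, 0, 0, 0],
  [0.6, 0, 0.018, 0, 0, 0, 0],
  [0.6, 0, 0.021, 0, 0, 0, 0],
  [0.6, 0, 0.023, 0, 0, 0, 0],
  [0.6, 0, 0.024, 0, 0, 0, 0],
  [0.6, 0, 0.025, 0, 0, 0, 0],
])

```text
clock: 5.58
position: [0.5507, 0.1417, 0.024]
ee_rot: [1.0, 0.0, -0.0, -0.0]
ft_force: [-1.6, 3.2, 1.7]
grip_width: 0.601
```

>>> servo_tool([
  [0.6, 0, 0.0005, 0, 0, 0, 0],
  [0.6, 0, 0.001, 0, 0, 0, 0],
])

```text
clock: 5.82
position: [0.5506, 0.141, 0.024]
ee_rot: [1.0, 0.0, -0.0, -0.001]
ft_force: [-3.1, 6.3, 1.5]
grip_width: 0.601
```

```bash
cat > chk.py <<'E'
from top import *
o=monitor.get_obs();print(o["clock"],o["position"],o["ft_force"])
for c in["scene","wrist"]:
    T=T_wc(c);im,d=eyes.camera(c);W=cloud(c,d,T);cv2.imwrite(f"pics/{c}_{o['clock']:.2f}.png",im); c0=.082
    for _ in range(3):
        n,p=rim(W,c0);c0=p[1] if abs(p[1]-.08)<.03 else .082
    print(c,n,p)
E
python3 chk.py
```

```text
5.825 [0.55056879 0.1410017  0.02401948] [-3.07023701  6.28752026  1.51243675]
scene 170 [0.54845052 0.08312066]
wrist 4976 [0.54847527 0.08334395]
```

Force rose to about 6 N, so the dish is seated against the wire. Measured centre is (0.5485, 0.083) against the estimated cradle at (0.549, 0.0825). Now back off and rise.

>>> servo_tool([
  [0.6, 0, -0.015, 0, 0, 0, 0],
  [0.6, 0, -0.04, -0.01, 0, 0, 0],
  [0.6, 0, -0.045, -0.06, 0, 0, 0],
  [0.6, 0, -0.045, -0.11, 0, 0, 0],
  [0.6, 0, -0.045, -0.16, 0, 0, 0],
  [0.3, 0, -0.045, -0.21, 0, 0, 0],
  [0, 0, -0.03, -0.25, 0, 0, 0],
  [0, 0, 0.0, -0.26, 0, 0, 0],
  [0, 0, 0.0, -0.26, 0, 0, 0],
])

```text
clock: 7.05
position: [0.552, 0.1376, 0.2856]
ee_rot: [1.0, -0.002, 0.002, 0.0]
ft_force: [-0.5, -0.4, 0.0]
grip_width: -0.005
```

```bash
python3 chk.py; ls pics
```

```text
7.05 [0.55201344 0.13763752 0.28555839] [-0.5165845  -0.39776325  0.02989376]
scene 370 [0.54810689 0.08284971]
wrist 1604 [0.54789958 0.08305547]
scene0.png
scene2.png
scene_5.83.png
scene_7.05.png
side0.png
top0.png
w1.png
wrist2.png
wrist_5.83.png
wrist_7.05.png
```

View pics/wrist_7.05.png

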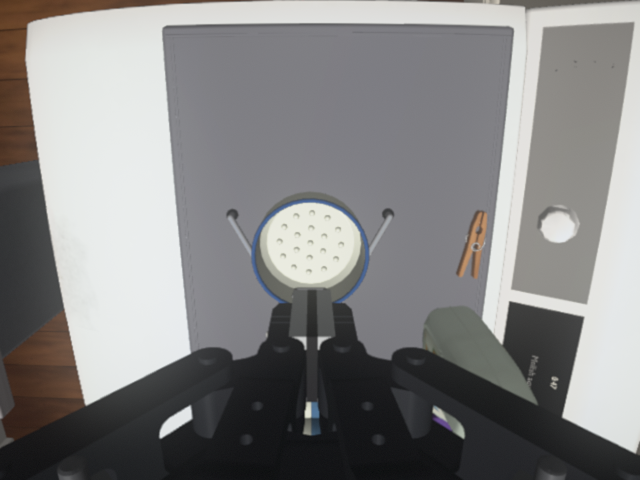

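The dish lies between the arms, whose tips are at (232,213) and (388,213), both symmetric about column 310. I'll check the cradle centre from those tips and compute the next move.

```bash
python3 - <<'E'
from h import *
o=monitor.get_obs();T=T_wc("wrist");i=eyes.camera_info("wrist")
d=cv2.undistortPoints(np.array([[[232,213.]],[[388,213.]]]),np.array(i["intrinsics"]),np.array([i["k1"],0,0,0.]))[:,0]
for q in d:
    r=T[:3,:3]@[*q,1]; s=(.018-T[2,3])/r[2]; print(T[:3,3]+s*r)
print(row([.548,-.1685,.285]))
E
```

```text
[0.4694837  0.11661321 0.018     ]
[0.62552699 0.11650424 0.018     ]
(array([-0.0028,  0.3089, -0.0011]), array([-0., -0., -0.]))
```

Tips give a cradle centre of about (0.5475, 0.085), so the dish is within roughly 3 mm. Move to above the pad.

>>> servo_tool([
  [0, 0, 0.04, 0, 0, 0, 0],
  [0, 0, 0.09, 0, 0, 0, 0],
  [0, 0, 0.14, 0, 0, 0, 0],
  [0, 0, 0.19, 0, 0, 0, 0],
  [0, 0, 0.24, 0, 0, 0, 0],
  [0, -0.003, 0.28, 0, 0, 0, 0],
  [0, -0.003, 0.306, 0, 0, 0, 0],
  [0, -0.003, 0.306, 0.03, 0, 0, 0],
  [0, -0.003, 0.306, 0.06, 0, 0, 0],
  [0, -0.003, 0.306, 0.06, 0, 0, 0],
])

```text
clock: 8.4
position: [0.5469, -0.1645, 0.2215]
ee_rot: [1.0, 0.0, -0.002, -0.0]
ft_force: [0.6, 0.0, 1.4]
grip_width: 0.004
```

```bash
python3 - <<'E'
from top import *
print(monitor.get_obs()["ft_force"])
T=T_wc("wrist");im,d=eyes.camera("wrist");cv2.imwrite("pics/pad.png",im);W=cloud("wrist",d,T);print(find("wrist","press_pad",T))
print(row([.548,-.170,.183]))
hsv=cv2.cvtColor(im,cv2.COLOR_BGR2HSV);m=(hsv[...,0]>100)&(hsv[...,0]<130)&(hsv[...,1]>140)&(W[...,2]>.14)&(W[...,2]<.2)&(W[...,1]<-.1)
P=W[m];print(len(P),P.mean(0),P.min(0),P.max(0))
E
```

```text
[0.63376749 0.00420222 1.39970627]
[(0.63, array([ 0.5311, -0.1556,  0.1808]))]
(array([-0.0003,  0.0046,  0.0415]), array([0., 0., 0.]))
6721 [ 0.54803203 -0.16487211  0.18017935] [ 0.52257842 -0.19178754  0.17412929] [ 0.57175162 -0.14890351  0.18785455]
```

View pics/pad.png

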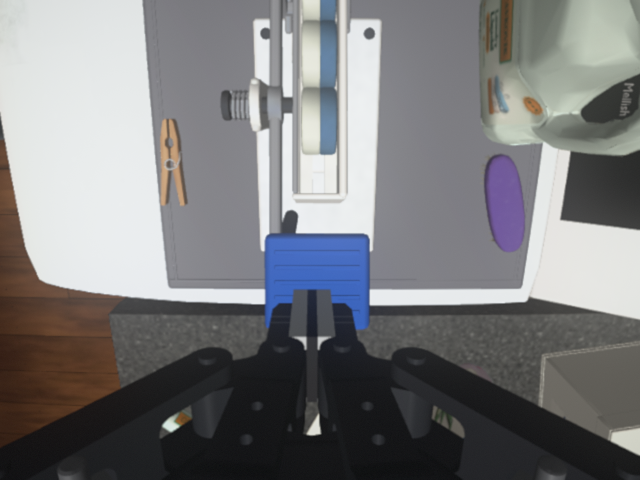

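The pad is centred under the fingertips: x 0.523–0.573, y −0.192 to −0.147, z about 0.181. First press, in stages while watching force.

>>> servo_tool([
  [0, 0, 0.004, 0.02, 0, 0, 0],
  [0, 0, 0.004, 0.034, 0, 0, 0],
  [0, 0, 0.004, 0.041, 0, 0, 0],
  [0, 0, 0.004, 0.047, 0, 0, 0],
  [0, 0, 0.004, 0.052, 0, 0, 0],
  [0, 0, 0.004, 0.055, 0, 0, 0],
  [0, 0, 0.004, 0.056, 0, 0, 0],
])

```text
clock: 9.38
position: [0.5481, -0.1702, 0.1682]
ee_rot: [1.0, -0.0, 0.0, 0.0]
ft_force: [0.5, -2.0, 4.0]
grip_width: -0.002
```

```bash
python3 -c "
from h import *
o=monitor.get_obs();print(o['position'],o['ft_force'])"
```

```text
[ 0.54805091 -0.17022363  0.16821745] [ 0.51760849 -1.99880152  3.98862551]
```

>>> servo_tool([
  [0, 0, 0, 0.0015, 0, 0, 0],
  [0, 0, 0, 0.0025, 0, 0, 0],
  [0, 0, 0, 0.0025, 0, 0, 0],
  [0, 0, 0, 0.0025, 0, 0, 0],
  [0, 0, 0, 0.0025, 0, 0, 0],
])

```text
clock: 10.0
position: [0.5479, -0.1701, 0.1656]
ee_rot: [1.0, -0.0, 0.0, 0.0]
ft_force: [0.8, -3.7, 4.8]
grip_width: 0.002
```

```bash
python3 - <<'E'
from h import *
o=monitor.get_obs();print(o['position'],o['ft_force'])
T=T_wc("scene");im,d=eyes.camera("scene");cv2.imwrite("pics/p1.png",cv2.resize(im[200:420,170:390],None,fx=2.7,fy=2.7));print(find("scene","tablet_1",T))
for p in models.boxes_of("scene","tablet_1"): print(p["confidence"],(T[:3,:3]@np.array(p["point"])+T[:3,3]).round(3))
E
```

```text
[ 0.54792557 -0.17009486  0.16562314] [ 0.7508925  -3.65947935  4.84292372]
[(0.64, array([0.5362, 0.1103, 0.0415])), (0.43, array([ 0.5448, -0.0236,  0.1367])), (0.43, array([ 0.5449, -0.0515,  0.134 ]))]
0.64 [0.536 0.11  0.042]
0.43 [ 0.545 -0.024  0.137]
0.43 [ 0.545 -0.051  0.134]
```

View pics/p1.png

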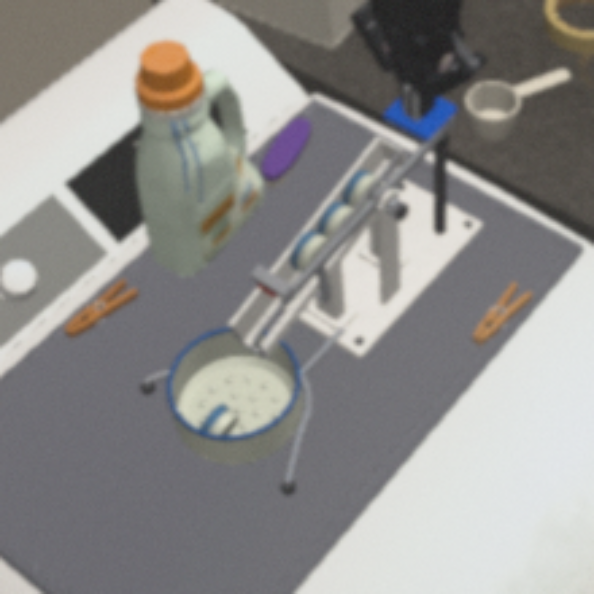

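Tablet 1 is in the dish, at (220,420) in the crop, and three remain behind the gate. Now release and wait for the next one to roll down.

>>> servo_tool([
  [0, 0, 0, -0.006, 0, 0, 0],
  [0, 0, 0, -0.013, 0, 0, 0],
  [0, 0, 0, -0.025, 0, 0, 0],
  [0, 0, 0, -0.035, 0, 0, 0],
  [0, 0, 0, -0.035, 0, 0, 0],
  [0, 0, 0, -0.035, 0, 0, 0],
  [0, 0, 0, -0.035, 0, 0, 0],
  [0, 0, 0, -0.035, 0, 0, 0],
  [0, 0, 0, -0.035, 0, 0, 0],
  [0, 0, 0, -0.035, 0, 0, 0],
])

```text
clock: 11.4
position: [0.5478, -0.17, 0.2004]
ee_rot: [1.0, -0.0, -0.0, -0.0]
ft_force: [-1.3, 0.0, 0.5]
grip_width: 0.001
```

```bash
cat > chk2.py <<'E'
from top import *
o=monitor.get_obs();print(o["clock"],o["position"],o["ft_force"])
T=T_wc("scene");im,d=eyes.camera("scene");W=cloud("scene",d,T);cv2.imwrite(f"pics/s_{o['clock']:.2f}.png",cv2.resize(im[200:420,170:390],None,fx=2.7,fy=2.7))
for p in models.boxes_of("scene","tablet_1"): print("tab",round(p["confidence"],2),(T[:3,:3]@np.array(p["point"])+T[:3,3]).round(3))
c0=.082
for _ in range(3): n,p=rim(W,c0);c0=p[1]
print("rim",n,p)
hsv=cv2.cvtColor(im,cv2.COLOR_BGR2HSV);m=(hsv[...,0]>100)&(hsv[...,0]<130)&(hsv[...,1]>140)&(W[...,2]>.14)&(W[...,2]<.2)&(W[...,1]<-.14)&(W[...,1]>-.2)
P=W[m];c=P.mean(0);print("pad",len(P),c,np.linalg.svd(P-c)[2][2])
E
python3 chk2.py
```

```text
11.4 [ 0.54780236 -0.1699867   0.20043315] [-1.31062036  0.04252978  0.45593935]
tab 0.7 [ 0.547 -0.017  0.122]
tab 0.57 [ 0.545 -0.056  0.135]
tab 0.5 [ 0.704 -0.155  0.026]
tab 0.48 [0.543 0.006 0.124]
tab 0.35 [ 0.698 -0.337  0.018]
rim 369 [0.54804212 0.08309979]
pad 289 [ 0.54489428 -0.1654378   0.18117189] [-0.0051718   0.27373214  0.96179206]
```

The lever is fully up, the dish is home, and the next tablet is at the gate. Second press to the same depth, held, then released.

>>> servo_tool([
  [0, 0, 0, 0.012, 0, 0, 0],
  [0, 0, 0, 0.018, 0, 0, 0],
  [0, 0, 0, 0.024, 0, 0, 0],
  [0, 0, 0, 0.029, 0, 0, 0],
  [0, 0, 0, 0.033, 0, 0, 0],
  [0, 0, 0, 0.035, 0, 0, 0],
  [0, 0, 0, 0.035, 0, 0, 0],
  [0, 0, 0, 0.035, 0, 0, 0],
  [0, 0, 0, 0.035, 0, 0, 0],
  [0, 0, 0, 0.035, 0, 0, 0],
  [0, 0, 0, 0.035, 0, 0, 0],
  [0, 0, 0, 0.035, 0, 0, 0],
])

```text
clock: 13.0
position: [0.5479, -0.1701, 0.1656]
ee_rot: [1.0, -0.0, 0.0, 0.0]
ft_force: [0.4, -3.9, 5.2]
grip_width: -0.001
```

```bash
python3 chk2.py
```

```text
13.0 [ 0.54791075 -0.17006877  0.16558087] [ 0.40241806 -3.89369253  5.24650246]
tab 0.79 [0.573 0.071 0.034]
tab 0.69 [ 0.549 -0.053  0.133]
tab 0.68 [ 0.547 -0.014  0.128]
tab 0.56 [0.537 0.111 0.045]
rim 378 [0.54809737 0.08301903]
pad 186 [ 0.54132671 -0.16847785  0.16673257] [0.04502091 0.08949082 0.9949696 ]
```

Both tablets are in the dish and two are still in the chute. Release and rise clear.

>>> servo_tool([
  [0, 0, 0, -0.006, 0, 0, 0],
  [0, 0, 0, -0.013, 0, 0, 0],
  [0, 0, 0, -0.025, 0, 0, 0],
  [0, 0, 0, -0.05, 0, 0, 0],
  [0, 0, 0, -0.09, 0, 0, 0],
  [0, 0, 0, -0.12, 0, 0, 0],
  [0, 0, 0, -0.12, 0, 0, 0],
  [0, 0, 0, -0.12, 0, 0, 0],
  [0, 0, 0, -0.12, 0, 0, 0],
  [0, 0, 0, -0.12, 0, 0, 0],
])

```text
clock: 14.35
position: [0.5475, -0.1699, 0.2848]
ee_rot: [1.0, -0.0, -0.001, -0.0]
ft_force: [-0.0, -0.8, -0.2]
grip_width: -0.0
```

```bash
python3 chk2.py; mv pics/s_14*.png pics/final.png
```

```text
14.35 [ 0.5474948  -0.16989319  0.28479619] [-0.02462574 -0.84683275 -0.16238512]
tab 0.64 [0.539 0.113 0.044]
tab 0.64 [0.575 0.071 0.034]
tab 0.58 [ 0.545 -0.024  0.124]
rim 378 [0.54805422 0.08303717]
pad 332 [ 0.54713051 -0.16799855  0.18160115] [-0.01439776 -0.27247754 -0.96205441]
```

View pics/final.png

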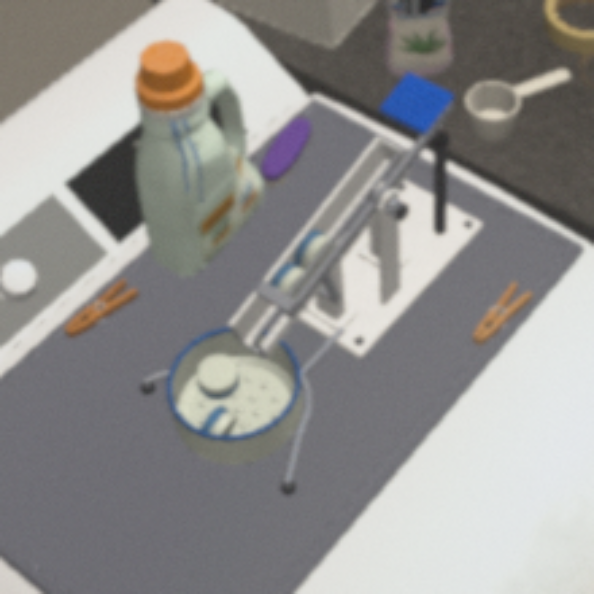

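The final picture shows two tablets in the dish, at (218,375) and (218,420). Two more are behind the closed gate, the lever is up, and the pegs, brush and jug haven't moved. Handing in.

```bash
python3 -c "
from h import *
print(ticket.hand_in())"
```

```text
the job is handed in; nothing more can be done
None
```

The job is done and handed in at about 14.4 s; no verdict was reported.

I pushed the dish into the cradle with two spread fingertips until the force rose to about 6 N against the wire. I then pressed the pad to its bottom stop twice, holding each press and letting the lever come fully back up after it.

Last checks:
- **Dish:** its rim centre is at (0.548, 0.083). The cradle is at (0.549, 0.0825) worked out from the pad, and about (0.5475, 0.085) from the wire tips. These agree to about 3 mm.
- **Tablets:** two lie in the dish, about 30 mm from its axis. The picture shows the other two behind the closed gate, though the detector reported only one of those.
- **Lever:** it is up, with the pad at z 0.181 and a slope of about 15.8°, the same as at the start.
- **Arm and other things:** the arm is clear. The jug, brush and pegs look unmoved in the picture. I did not measure the bystanders, and I did not check those on the slab separately.

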